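# Draw the spring-locked bolt of a sample cooler's lid

## Robot

A 6-joint arm with a two-finger parallel gripper is mounted at the origin on the work surface. World frame = base frame: x ahead of the robot, y to its left, z up, the work surface at z = 0. Lengths are in m, angles in rad, forces in N, time in s.
With the tool pointing down it reaches from about 0.35 to 0.875 m from the base axis. Payload 4.2 kg.
Tool frame: the origin (TCP) lies at the very end of the fingers, on their centre line; the grasp point (between the pads) lies 19 mm behind it; z points along the fingers, x is the direction in which the jaws open and shut, and the axes are right-handed (so a half turn about z gives the same grasp; the last joint's range is limited). The gripper opens to 85 mm and grips with 20 to 120 N. Pads are 22 mm wide; open, the fingers measure 114 mm over their backs; the gripper's body (76 mm by 85 mm) begins 54 mm behind the grasp point. The pads swing forward as they close: fully open they stand 13 mm farther back than shut.
Start: joints at [-0.932, 0.385, 0.008, 0, -1.194, -0.259], TCP at [0.232, -0.58, 0.231] pointing down, gripper open.
Joint ranges: [-3.14, 3.14], [-1.21, 2.06], [-1.07, 1.41], [-3.16, 2.05], [-2.99, -0.16], [-3.1, 3.1]. Speed limits (rad/s): [2.79, 2.79, 3.14, 3.14, 3.14, 3.14].

## Interface

Orientations are given as a 3x3 rotation matrix whose columns are the frame's x, y, z axes.
In Python, from plant import robot, imaging, ticket, finder gives the robot as it stands. The module is installed in compiled form; this text tells all that it offers.
- The arm moves only by the tool play_rows, never from a script. Its argument "deltas" is a list that holds one entry, the list of rows, each a list of 7 numbers: the closure in counts, from 0 (fully open) to 255 (shut), then the shift along the tool's x, y, z in cm, then the turn, a rotation vector about the tool's x, y, z in rad. A call has 1 to 12 rows; each row shifts and turns the commanded pose from where the row before left it, along the tool's axes as they then stand; what a row does not reach is not made up. A row lasts 1/12 s, in which the tool goes at most 41.7 mm and 7.16 degrees, less where a joint would pass 70% of its speed; a pose out of reach is approached as far as the arm can. A call with a gripper value outside its range is refused whole. The fingers move at their own pace and stop on an object; "newtons" is the grip in N (left out, the last holds). Time passes only in rows, so rows that do not move let the fingers close. It gives the time, the measured TCP pose, the force and the opening at its end, in the units of the state.
- robot.state(): the state, without advancing time (a new reading comes with each control period).
- imaging.read_camera(name): name is "scene" or "top" or "wrist"; returns the picture (400x640x3 uint8, blue, green, red); there is no depth.
- imaging.camera_info(name): a dict with "mtx" (3x3 intrinsics, pixels), "pose" (4x4, takes a point from camera to world coordinates). Camera axes: x right, y down, z forward; pixel columns grow to the right and rows downward; lengths in m; the calibration is good to about 2 mm. A picture is of the moment at which its call begins: read the wrist's pose just before it. camera_info takes no time and is no camera call; for the wrist camera it gives the pose at the moment of the call.
- ticket.finish_job(): hands the job in, once; it reports no verdict.
Trained networks look in the newest picture that a camera, given by its name, has taken for a name from the list of things; names that differ only in an ending like _2 or _b are one class to them, and where a whole thing is asked for, a point or a joint stands for the part that bears it (a point fixed in the world has none). Each returns a list of dicts, best first, with "score" (0 to 1); they miss things now and then, are a little off and sometimes report something else, mostly with a low value. They report only what shows in the picture. A call takes as long as a camera call.
- finder.look_for(camera, query): "bbox" ([left, top, right, bottom] in pixels, round what is visible of it).
The state is a dict: "t": time; "joint_positions": joint angles; "joint_vel": joint speeds; "joint_efforts": joint torques, N m; "eef_pos": TCP position; "orientation": TCP orientation; "ft_force": force on the tool from outside, world axes, zero at the start; "ft_torque": the same for the moment, N m; "opening": opening from 0.0 (shut) to 1.0 (fully open).
Only numpy, scipy, OpenCV 4.12 (cv2) and the standard library are available. Lean on these libraries where they do the work, as an engineer would, in place of code of your own. Each camera call takes 0.05 s, during which the arm holds its last target.

## Task

Unbolt the lid of the low white sample cooler: with one fingertip press the long black spring catch plate down and keep it down while the other fingertip pushes the upright steel tab of the bolt away from the lid, as far as it goes; then take the hand away, so that the catch springs fully up again and locks the bolt open. Push with moderate force, and do not pinch, lift or move anything else: the bottle, the beaker and the little jar stay where they stand.

Things in the scene. Friction and masses are not known exactly. Their poses are not given: they have to be found in the camera images.
- unit: the sample cooler, a fixed white box 240 x 340 x 85 mm (its x, y, z); origin: centre of its underside, on the bench; yaw within 0.5 rad of the world's. The lid is the grey panel on top at its -y end. The bolt lies on top along the box's y, at x = -35 mm, and is drawn towards +y (away from the lid). The catch plate lies parallel to it at x = +24 mm
- bolt (a joint): bolt travel in m along the cooler's +y: 0 shot (end in the lid's keeper), 0.038 fully drawn, at its stop. Friction about 2.5 N; stays where left. The catch blocks it after 1.5 mm unless pressed more than 6 mm. Beyond 33.5 mm the catch can spring up behind it and lock it open; let go part-way, the catch stays stuck half down
- tab_top (a point): middle of the upper edge of the bolt's upright steel tab, 60 mm above the cooler's top; moves with the bolt. Tab: 26 mm wide across the bolt (cooler's x), 8 mm thick (y), standing on a 12 mm round bar whose upper side is 39 mm below this point. Guides and keeper of the bar reach up to 35 mm below this point; the nearest guide ends 38 mm from the tab. Push its lid-side (-y) face towards +y
- catch (a joint): how far the catch is pressed, in m: 0 = up, 0.010 = fully down, straight, without tilting. A spring pushes it up with about 2 N at the top and 7 N when fully down. The bolt is free beyond 0.006; 0.008 to 0.010 is a safe depth
- plate_top (a point): centre of the upper face of the flat black catch plate, 45 mm above the cooler's top when up; moves with it. Plate: 32 mm wide (cooler's x), 82 mm long (y), so a fingertip can slide along it while pressing. Its middle is 59 mm to the +x side of the tab's middle and level in y with the undrawn tab; 30 mm gap between tab and plate. Fully pressed it is still 10 mm above the bar's guides
- bottle: loose lab bottle, 68 mm across, 160 mm tall, upright on the bench to the left or right of the cooler; origin at the centre of its underside. To be left alone
- beaker: loose beaker, 72 mm across, 95 mm tall, upright on the bench on the other side of the cooler; origin at the centre of its underside. To be left alone
- jar: loose amber jar, 42 mm across, 55 mm tall, upright on the cooler's lid; origin at the centre of its underside. To be left alone

How it is judged:
By the outcome, as a careful person would: the job done as asked, in the order asked, and still so for the second after the job is handed in, with the robot touching nothing.
It also fails if it takes over 32 s, if anything falls off the work surface, if the arm or the gripper's body presses on something with over 40 N, if the wrist force passes 120 N, or if a joint passes its speed limit or range.

## Working session

There is one attempt and no reset: what is moved stays moved. The work goes in short steps, Python scripts to look and compute and a tool call to move; the robot and the scene stay as the last step left them, time stands still between calls to the robot, and variables do not carry over. Pictures are saved under pics/ and viewed, and the job is handed in when it is done.

Besides the shell and the picture viewer there is one more tool, called after "Request:" as name(argument=value, ...) on one line, values as JSON. play_rows: Moves the arm, as the interface text tells. Its arguments: {"type":"object","properties":{"deltas":{"type":"array","items":{"type":"array","items":{"type":"array","items":{"type":"number"}}}},"newtons":{"type":"number"}},"required":["deltas"]}

```bash
mkdir -p pics
python3 - <<'E'
from plant import robot, imaging, ticket, finder
import cv2,numpy as np
np.set_printoptions(precision=4,suppress=True)
for c in ["scene","top"]:
    cv2.imwrite(f"pics/{c}0.png",imaging.read_camera(c))
    i=imaging.camera_info(c);print(c,i["mtx"],i["pose"])
    for q in ["unit","tab_top","plate_top","jar","bottle","beaker"]:
        print(q,[(np.round(d["bbox"],1).tolist(),round(d["score"],2)) for d in finder.look_for(c,q)[:2]])
print(robot.state())
E
```

```text
scene [[440.0624   0.     321.845 ]
 [  0.     440.0624 204.0613]
 [  0.       0.       1.    ]] [[-0.4842  0.6342 -0.6027  1.1814]
 [ 0.8748  0.3647 -0.3191  0.3822]
 [ 0.0174 -0.6817 -0.7314  0.8776]
 [ 0.      0.      0.      1.    ]]
unit [([216.2, 151.8, 379.0, 284.4], 0.74)]
tab_top [([290.9, 180.8, 345.2, 211.2], 0.91)]
plate_top [([285.8, 190.1, 318.2, 212.9], 0.59)]
jar [([231.5, 176.3, 253.8, 202.9], 0.9), ([292.2, 178.1, 343.4, 211.3], 0.55)]
bottle [([211.6, 145.7, 239.6, 191.8], 0.71)]
beaker [([360.7, 232.8, 389.8, 276.3], 0.68)]
top [[481.6917   0.     320.9637]
 [  0.     481.6917 200.9981]
 [  0.       0.       1.    ]] [[ 0.0113 -0.9968  0.0792  0.4761]
 [-0.9999 -0.0114 -0.0007  0.0522]
 [ 0.0016 -0.0792 -0.9969  1.3176]
 [ 0.      0.      0.      1.    ]]
unit [([276.6, 161.1, 419.2, 266.8], 0.93), ([303.3, 211.1, 362.4, 229.5], 0.64)]
tab_top [([301.1, 213.7, 362.0, 225.8], 0.62)]
plate_top []
jar [([388.9, 177.7, 408.6, 197.3], 0.53)]
bottle [([419.0, 199.5, 451.7, 228.8], 0.84), ([320.5, 187.9, 353.2, 216.3], 0.47)]
beaker [([246.1, 183.6, 274.5, 214.4], 0.59)]
{'t': 0.7, 'joint_positions': array([-0.9324,  0.3847,  0.0079, -0.    , -1.194 , -0.2586]), 'joint_vel': array([ 0.0004, -0.001 , -0.0002,  0.0009,  0.0005, -0.0006]), 'joint_efforts': array([  0.    , -39.1951,  18.8581,   4.1898,  -0.0003,   0.    ]), 'eef_pos': array([ 0.2317, -0.5804,  0.2313]), 'orientation': array([[-0.3707,  0.9287,  0.    ],
       [ 0.9287,  0.3707, -0.    ],
       [-0.    ,  0.    , -1.    ]]), 'ft_force': array([ 0.1429, -0.2934, -0.6443]), 'ft_torque': array([ 0.0154, -0.0827, -0.0404]), 'opening': 1.0011249419224242}
```

Run:
```python
import cv2
a=cv2.imread("pics/top0.png")[140:290,230:470];cv2.imwrite("pics/top0c.png",cv2.resize(a,None,fx=3.3,fy=3.3,interpolation=cv2.INTER_CUBIC))
a=cv2.imread("pics/scene0.png")[130:300,190:410];cv2.imwrite("pics/scene0c.png",cv2.resize(a,None,fx=3.5,fy=3.5,interpolation=cv2.INTER_CUBIC))
```

```text
(no output)
```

View pics/top0c.png

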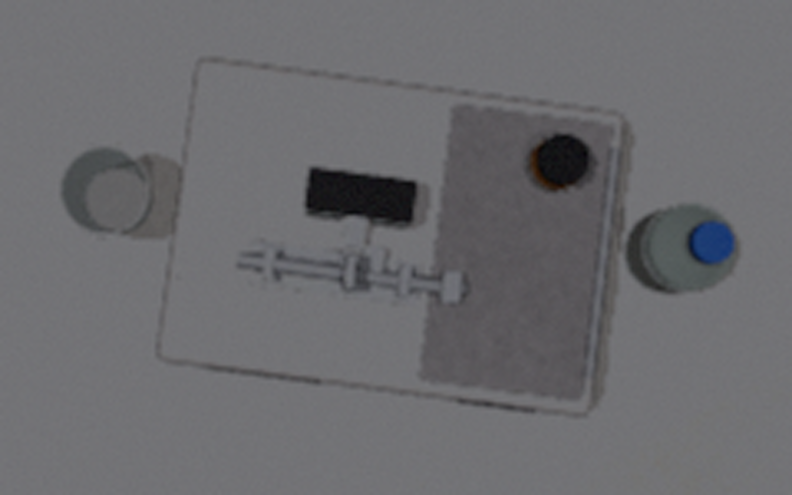

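View pics/scene0c.png

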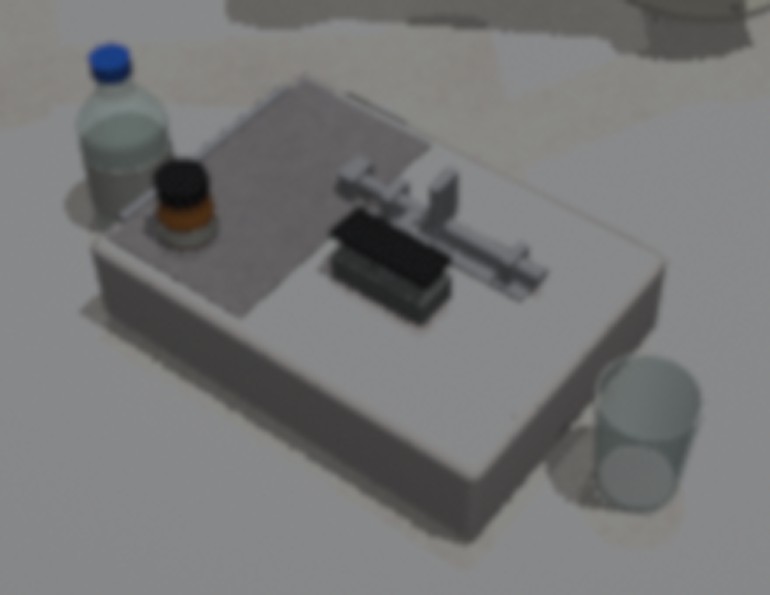

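```bash
cat > h.py <<'E'
import numpy as np,cv2
np.set_printoptions(precision=4,suppress=True)
def ray(info,px,z):
    K,T=np.array(info["mtx"]),np.array(info["pose"])
    px=np.atleast_2d(px).astype(float)
    d=np.c_[(px-[K[0,2],K[1,2]])/[K[0,0],K[1,1]],np.ones(len(px))]@T[:3,:3].T
    o=T[:3,3]; return o+d*((z-o[2])/d[:,2])[:,None]
def proj(info,P):
    K,T=np.array(info["mtx"]),np.array(info["pose"])
    c=(np.atleast_2d(P)-T[:3,3])@T[:3,:3]; return c[:,:2]/c[:,2:]*[K[0,0],K[1,1]]+[K[0,2],K[1,2]]
E
python3 - <<'E'
from h import *
from plant import imaging
a=cv2.imread("pics/top0.png");I=imaging.camera_info("top")
c=np.array([[200,58],[625,112],[592,412],[158,358]])/3.3+[230,140]
P=ray(I,c,.085);print(P,P.mean(0),np.linalg.norm(np.diff(P,axis=0),axis=1))
d=P[0]-P[1];d2=P[3]-P[2];print("yaw",[-np.degrees(np.arctan2(v[0],v[1])) for v in(d,d2)],[np.degrees(np.arctan2(v[1],v[0])) for v in(P[0]-P[3],P[1]-P[2])])
def blob(a,I,z,ro):
    g=cv2.cvtColor(a,cv2.COLOR_BGR2GRAY);m=(g<45).astype(np.uint8)
    n,l,s,ce=cv2.connectedComponentsWithStats(m)
    for k in range(1,n):
        x,y,w,h,A=s[k]
        if A>60 and ro[0]<ce[k][0]<ro[2] and ro[1]<ce[k][1]<ro[3]:
            pts=np.argwhere(l==k)[:,::-1];r=cv2.minAreaRect(pts.astype(np.float32));Q=ray(I,cv2.boxPoints(r),z)
            print("blob",A,ce[k],ray(I,ce[k],z),Q[:,:2].tolist(),np.linalg.norm(np.diff(Q,axis=0),axis=1))
blob(a,I,.130,(300,180,380,220))
b=cv2.imread("pics/scene0.png");J=imaging.camera_info("scene")
blob(b,J,.130,(270,180,330,225))
E
```

```text
[[ 0.6857  0.1311  0.085 ]
 [ 0.6469 -0.2018  0.085 ]
 [ 0.4138 -0.1752  0.085 ]
 [ 0.4515  0.1597  0.085 ]] [ 0.5495 -0.0216  0.085 ] [0.3351 0.2346 0.337 ]
yaw [np.float64(-6.647919627532444), np.float64(-6.408035744727627)] [np.float64(-6.9585011212557575), np.float64(-6.498361690115842)]
blob 398 [338.897  198.8719] [[0.5762 0.007  0.13  ]] [[0.563633723591814, 0.048416093760375714], [0.5961771657266336, 0.0445506331322049], [0.5867467608378262, -0.0344174178434402], [0.5542425502973732, -0.030383548146973985]] [0.0328 0.0795 0.0328]
blob 388 [301.1366 201.1727] [[0.5813 0.0096 0.13  ]] [[0.5966522557432702, -0.03037812854648203], [0.5532466829585654, -0.0366355095348152], [0.568575315168368, 0.04819480832880524], [0.6101370469247183, 0.05206297428086726]] [0.0439 0.0862 0.0417]
blob 106 [297.7925 212.8302] [[0.6165 0.0217 0.13  ]] [[0.6184057132468906, -0.012838761459687431], [0.6064234764239065, -0.014973184391099237], [0.6140422377558004, 0.05662406975749901], [0.6256471459977995, 0.05816161175024587]] [0.0122 0.072  0.0117]
```

Request:
play_rows(deltas=[[[120,1.71,2.08,-0.25,0,0,0],[120,1.71,2.08,-0.25,0,0,0],[120,1.71,2.08,-0.25,0,0,0],[120,1.71,2.08,-0.25,0,0,0],[120,1.71,2.08,-0.25,0,0,0],[120,1.71,2.08,-0.25,0,0,0],[120,1.71,2.08,-0.25,0,0,0],[120,1.71,2.08,-0.25,0,0,0],[120,1.71,2.08,-0.25,0,0,0],[120,1.71,2.08,-0.25,0,0,0],[120,1.71,2.08,-0.25,0,0,0],[120,1.71,2.08,-0.25,0,0,0]]], newtons=40)

```text
t: 1.7
eef_pos: [0.3879, -0.2961, 0.2617]
orientation: [[-0.371, 0.929, 0.001], [0.929, 0.371, -0.0], [-0.0, 0.0, -1.0]]
ft_force: [0.3, 0.1, -0.5]
opening: 0.527
```

Request:
play_rows(deltas=[[[120,1.71,2.08,0,0,0,0],[120,1.71,2.08,0,0,0,0],[120,1.71,2.08,0,0,0,0],[120,1.71,2.08,0,0,0,0],[120,1.71,2.08,0,0,0,0],[120,1.71,2.08,0,0,0,0],[120,1.71,2.08,0,0,0,0],[120,1.71,2.08,0,0,0,0],[120,1.71,2.08,0,0,0,0],[120,1.71,2.08,0,0,0,0],[120,1.71,2.08,0,0,0,0],[120,1.71,2.08,0,0,0,0]]])

```text
t: 2.7
eef_pos: [0.5437, -0.0129, 0.2615]
orientation: [[-0.371, 0.929, 0.0], [0.929, 0.371, 0.0], [-0.0, 0.0, -1.0]]
ft_force: [0.5, -0.3, 0.3]
opening: 0.528
```

Request:
play_rows(deltas=[[[120,0,0,0,0,0,-0.12],[120,0,0,0,0,0,-0.12],[120,0,0,0,0,0,-0.12],[120,0,0,0,0,0,-0.12],[120,0,0,0,0,0,-0.12],[120,0,0,0,0,0,-0.12],[120,0,0,0,0,0,-0.12],[120,0,0,0,0,0,-0.12],[120,0,0,0,0,0,-0.115],[120,0,0,0,0,0,0]]])

```text
t: 3.53
eef_pos: [0.5432, -0.0142, 0.2614]
orientation: [[-0.993, 0.114, 0.0], [0.114, 0.993, 0.0], [-0.0, 0.0, -1.0]]
ft_force: [-0.6, 0.2, -0.1]
opening: 0.532
```

Run:
```python
from h import *
from plant import imaging,robot
I=imaging.camera_info("wrist");a=imaging.read_camera("wrist");cv2.imwrite("pics/w1.png",a)
np.save("w1.npy",I["pose"]);print(I)
s=imaging.read_camera("scene");cv2.imwrite("pics/s1.png",cv2.resize(s[100:300,190:410],None,fx=3,fy=3,interpolation=cv2.INTER_CUBIC))
```

```text
{'mtx': array([[286.188 ,   0.    , 317.7402],
       [  0.    , 286.188 , 198.6778],
       [  0.    ,   0.    ,   1.    ]]), 'pose': array([[-0.9935,  0.1084,  0.0357,  0.5341],
       [ 0.1142,  0.9446,  0.3078, -0.0929],
       [-0.0004,  0.3098, -0.9508,  0.4045],
       [ 0.    ,  0.    ,  0.    ,  1.    ]])}
```

View pics/w1.png

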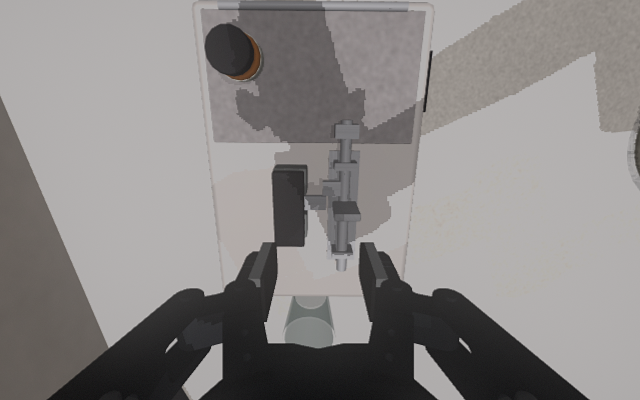

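View pics/s1.png

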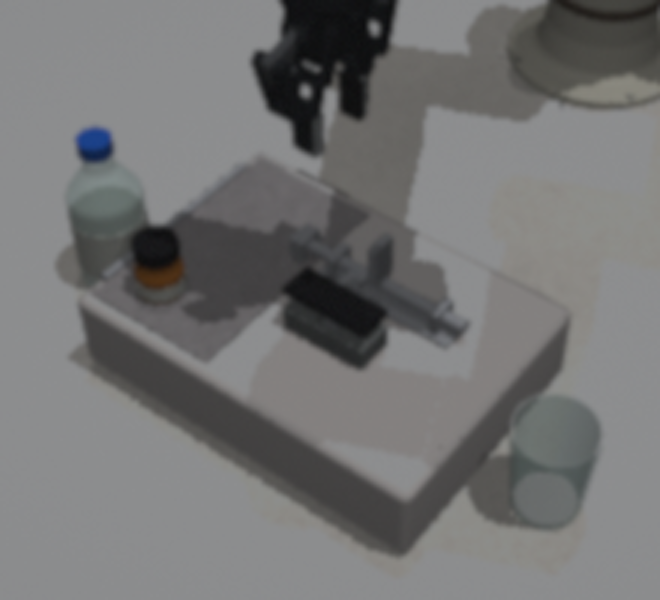

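Run:
```python
from h import *
a=cv2.imread("pics/w1.png");c=cv2.resize(a[110:310,230:430],None,fx=3,fy=3,interpolation=cv2.INTER_CUBIC)
I=dict(mtx=[[286.188,0,317.7402],[0,286.188,198.6778],[0,0,1]],pose=np.load("w1.npy"))
P=ray(I,[[272,166],[306,166],[306,246],[272,246],[347,204]],.13);print(P)
# predicted overlays
ex=np.array([.9933,-.1158,0]);ey=np.array([.1158,.9933,0]);pl=np.array([.5755,.007,.13])
for C,hw,hl,col in((pl,.016,.041,(0,255,0)),(pl-.059*ex+[0,0,.015],.013,.004,(0,0,255))):
    q=proj(I,[C+s*hw*ex+t*hl*ey for s,t in((-1,-1),(1,-1),(1,1),(-1,1))]);print(q)
    cv2.polylines(c,[((q-[230,110]+.5)*3).astype(int)],True,col,1)
cv2.imwrite("pics/w1c.png",c)
```

```text
[[ 0.5847 -0.0424  0.13  ]
 [ 0.5519 -0.0386  0.13  ]
 [ 0.5629  0.0472  0.13  ]
 [ 0.5989  0.0431  0.13  ]
 [ 0.5155  0.0049  0.13  ]]
[[303.8741 173.0705]
 [271.2221 173.0151]
 [274.9591 248.0917]
 [304.8991 248.1412]]
[[361.3795 213.9554]
 [334.5844 213.9106]
 [334.4219 221.5456]
 [360.9799 221.5898]]
```

View pics/w1c.png

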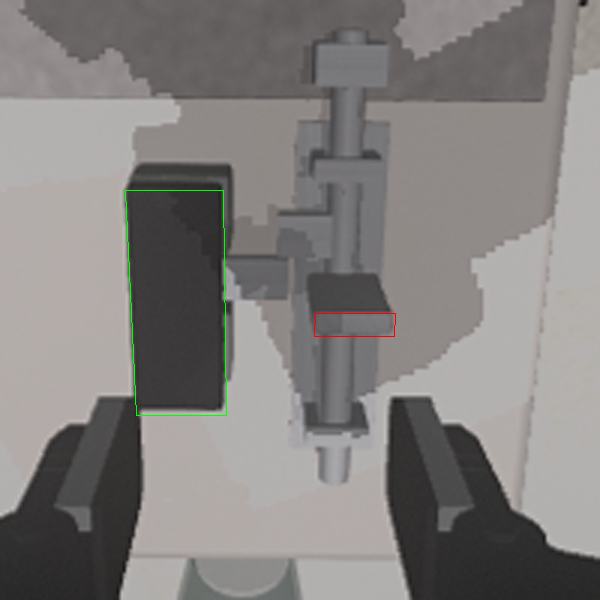

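Request:
play_rows(deltas=[[[120,0,0,1.9,0,0,0],[120,0,0,1.9,0,0,0],[120,0,0,1.9,0,0,0],[120,0,0,1.9,0,0,0],[120,0,0,1.9,0,0,0],[120,0,0,1.9,0,0,0],[120,0,0,0,0,0,0],[120,0,0,0,0,0,0],[120,0,0,0,0,0,0]]])

```text
t: 4.38
eef_pos: [0.5441, -0.0141, 0.1485]
orientation: [[-0.993, 0.116, 0.002], [0.116, 0.993, -0.0], [-0.002, 0.0, -1.0]]
ft_force: [-0.1, 0.0, 0.6]
opening: 0.53
```

Run:
```python
from h import *
from plant import imaging,robot
a=imaging.read_camera("wrist");b=imaging.read_camera("scene")
cv2.imwrite("pics/w2.png",cv2.resize(a[100:330,200:460],None,fx=3,fy=3))
cv2.imwrite("pics/s2.png",cv2.resize(b[140:260,230:390],None,fx=4.5,fy=4.5,interpolation=cv2.INTER_CUBIC))
f=[]
for _ in range(1): f.append(robot.state()["ft_force"])
print(f)
```

```text
[array([0.5149, 0.5267, 1.5947])]
```

View pics/w2.png

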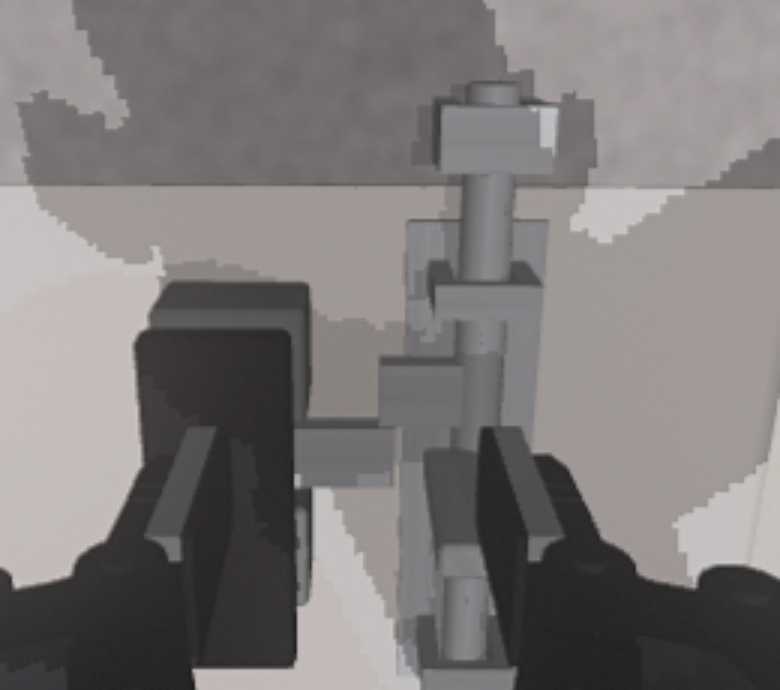

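View pics/s2.png

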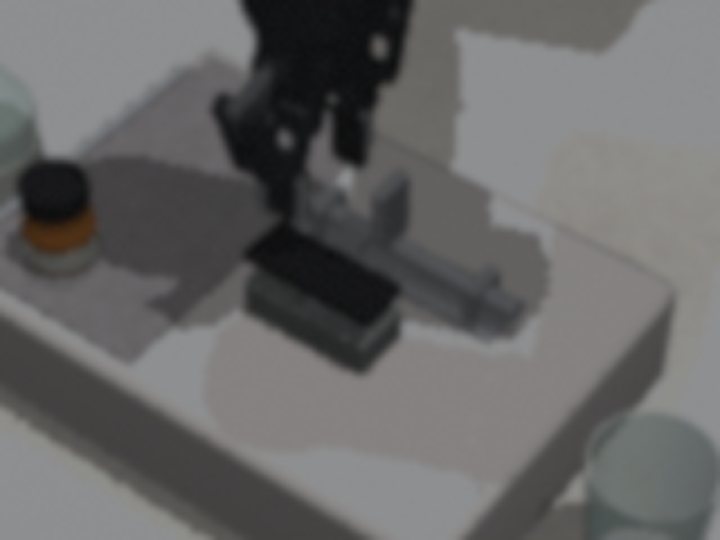

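Run:
```python
from h import *
from plant import imaging
I=imaging.camera_info("wrist")
px=np.array([[188,428],[216,428],[480,428],[505,428],[440,545],[512,545]])/3+[200,100]
M=np.array([.5441,-.0141,0]);ex=np.array([.9933,-.1158,0]);ey=np.array([.1158,.9933,0])
for z in(.145,.15,.155,.16):
    P=ray(I,px,z)-M;print(z,(P@ex*1000).round(1),(P@ey*1000).round(1))
```

```text
0.145 [ 31.4  26.1 -23.9 -28.6 -17.1 -31.4] [-5.  -5.  -5.  -5.  20.7 20.7]
0.15 [ 30.3  25.2 -23.1 -27.7 -16.6 -30.4] [-7.5 -7.5 -7.6 -7.6 17.3 17.3]
0.155 [ 29.3  24.3 -22.3 -26.7 -16.  -29.3] [-10.  -10.  -10.1 -10.1  13.9  13.9]
0.16 [ 28.2  23.4 -21.5 -25.8 -15.4 -28.3] [-12.6 -12.6 -12.6 -12.6  10.5  10.5]
```

Request:
play_rows(deltas=[[[105,0,0,0.8,0,0,0],[105,0,0,0.8,0,0,0],[105,0,0,0.7,0,0,0],[105,0,0,0,0,0,0],[105,0,0,0,0,0,0],[105,0,0,0,0,0,0]]])

```text
t: 4.98
eef_pos: [0.5432, -0.0142, 0.1246]
orientation: [[-0.993, 0.116, -0.0], [0.116, 0.993, -0.0], [0.0, -0.0, -1.0]]
ft_force: [-0.4, 0.1, 3.4]
opening: 0.589
```

Request:
play_rows(deltas=[[[105,0,0,0.2,0,0,0],[105,0,0,0.2,0,0,0],[105,0,0,0,0,0,0],[105,0,0,0,0,0,0]]])

```text
t: 5.32
eef_pos: [0.5433, -0.0142, 0.1206]
orientation: [[-0.993, 0.116, 0.0], [0.116, 0.993, -0.0], [-0.0, 0.0, -1.0]]
ft_force: [-2.0, 0.3, 5.7]
opening: 0.588
```

Request:
play_rows(deltas=[[[105,0,0,0.2,0,0,0],[105,0,0,0.2,0,0,0],[105,0,0,0,0,0,0],[105,0,0,0,0,0,0]]])

```text
t: 5.65
eef_pos: [0.5433, -0.0143, 0.117]
orientation: [[-0.993, 0.115, 0.001], [0.115, 0.993, -0.0], [-0.001, -0.0, -1.0]]
ft_force: [-2.0, 0.2, 7.9]
opening: 0.589
```

Run:
```python
from h import *
from plant import imaging,robot
print(robot.state()["ft_force"],robot.state()["eef_pos"])
a=imaging.read_camera("wrist");print(robot.state()["ft_force"]);b=imaging.read_camera("scene");print(robot.state()["ft_force"])
cv2.imwrite("pics/w3.png",cv2.resize(a[100:330,200:460],None,fx=3,fy=3))
cv2.imwrite("pics/s3.png",cv2.resize(b[140:260,230:390],None,fx=4.5,fy=4.5,interpolation=cv2.INTER_CUBIC))
```

```text
[-2.0452  0.217   7.9279] [ 0.5433 -0.0143  0.117 ]
[-2.557   0.5059  6.5557]
[-2.6763  1.2956  7.329 ]
```

View pics/w3.png

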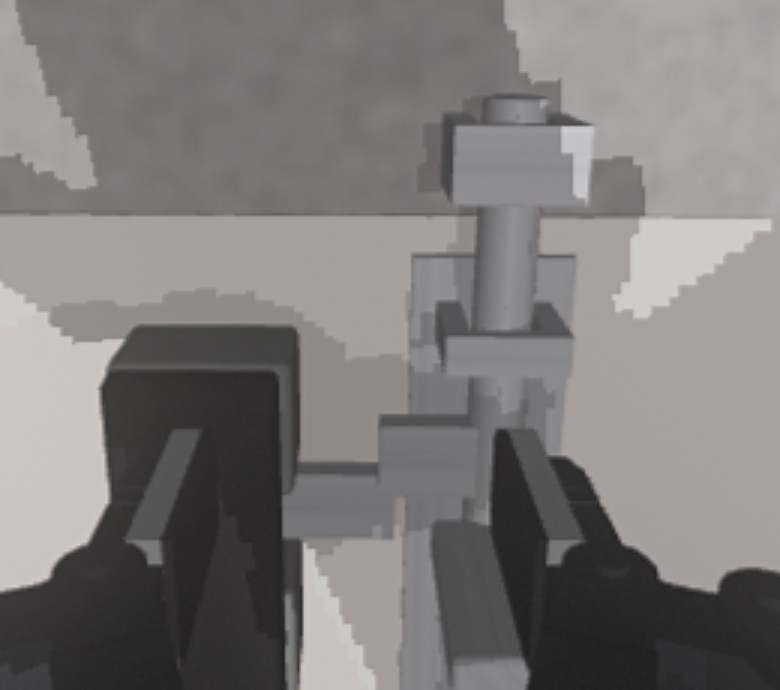

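View pics/s3.png

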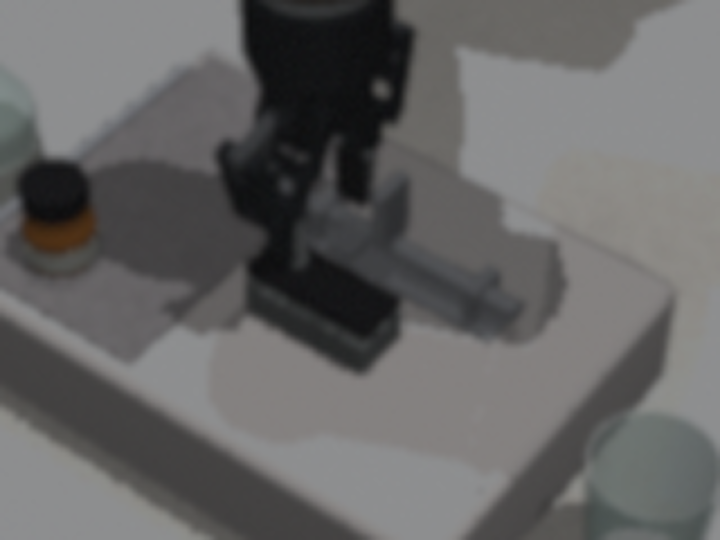

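Run:
```python
from h import *
from plant import imaging,robot
I=imaging.camera_info("wrist");ex=np.array([.9933,-.1158,0]);ey=np.array([.1158,.9933,0])
I2=dict(mtx=I["mtx"],pose=I["pose"].copy());I2["pose"][:3,3]+=[.0008,.0002,.0315]
e2=np.array([[215,329]])/3+[200,100];e3=np.array([[190,371]])/3+[200,100]
y2=(ray(I2,e2,.13)@ey)[0];print("edge y",y2)
for z in np.arange(.116,.132,.002): print(round(z,3),round((ray(I,e3,z)@ey)[0],4))
# widths
for z in(.13,): P=ray(I2,np.array([[137,345],[291,345]])/3+[200,100],z);print("w2 width",np.linalg.norm(P[1]-P[0]))
for z in(.12,.125,.13): P=ray(I,np.array([[103,390],[279,390]])/3+[200,100],z);print(z,"w3 width",np.linalg.norm(P[1]-P[0]))
# keeper front face top edge as static reference
```

```text
edge y 0.02938617605625833
0.116 0.0308
0.118 0.0299
0.12 0.0291
0.122 0.0282
0.124 0.0274
0.126 0.0265
0.128 0.0257
0.13 0.0248
w2 width 0.031064474780843794
0.12 w3 width 0.0313243993963991
0.125 w3 width 0.030206253007189862
0.13 w3 width 0.029088106617980735
```

Request:
play_rows(deltas=[[[105,0,0.4,0,0,0,0],[105,0,0.4,0,0,0,0],[105,0,0.2,0,0,0,0],[105,0,0.2,0,0,0,0],[105,0,0,0,0,0,0]]])

```text
t: 6.17
eef_pos: [0.5452, -0.0035, 0.1173]
orientation: [[-0.993, 0.115, 0.001], [0.115, 0.993, -0.002], [-0.001, -0.002, -1.0]]
ft_force: [-1.1, -3.8, 7.5]
opening: 0.587
```

Request:
play_rows(deltas=[[[105,0,0.3,0,0,0,0],[105,0,0.3,0,0,0,0],[105,0,0.3,0,0,0,0],[105,0,0,0,0,0,0]]])

```text
t: 6.5
eef_pos: [0.5463, 0.0053, 0.1174]
orientation: [[-0.993, 0.115, 0.001], [0.115, 0.993, -0.002], [-0.001, -0.002, -1.0]]
ft_force: [0.1, -5.9, 5.5]
opening: 0.589
```

Request:
play_rows(deltas=[[[105,0,0.3,0.05,0,0,0],[105,0,0.3,0,0,0,0],[105,0,0.3,0,0,0,0],[105,0,0.3,0,0,0,0],[105,0,0.3,0,0,0,0],[105,0,0.3,0,0,0,0],[105,0,0.3,0,0,0,0],[105,0,0,0,0,0,0]]])

```text
t: 7.17
eef_pos: [0.5487, 0.0261, 0.117]
orientation: [[-0.993, 0.115, 0.001], [0.115, 0.993, -0.002], [-0.001, -0.002, -1.0]]
ft_force: [-0.9, -5.8, 7.0]
opening: 0.587
```

Request:
play_rows(deltas=[[[105,0,0.2,0,0,0,0],[105,0,0,0,0,0,0]]])

```text
t: 7.33
eef_pos: [0.549, 0.0279, 0.1171]
orientation: [[-0.993, 0.115, 0.001], [0.115, 0.993, -0.002], [-0.002, -0.002, -1.0]]
ft_force: [-0.5, -6.2, 8.6]
opening: 0.59
```

Request:
play_rows(deltas=[[[105,0,0.2,0,0,0,0],[105,0,0,0,0,0,0]]])

```text
t: 7.5
eef_pos: [0.5492, 0.0299, 0.117]
orientation: [[-0.993, 0.116, 0.001], [0.116, 0.993, -0.003], [-0.002, -0.002, -1.0]]
ft_force: [-0.4, -6.2, 8.0]
opening: 0.585
```

Request:
play_rows(deltas=[[[105,0,0.15,0,0,0,0],[105,0,0,0,0,0,0]]])

```text
t: 7.67
eef_pos: [0.5493, 0.0313, 0.117]
orientation: [[-0.993, 0.116, 0.001], [0.116, 0.993, -0.003], [-0.001, -0.002, -1.0]]
ft_force: [-1.2, -6.4, 7.5]
opening: 0.59
```

Request:
play_rows(deltas=[[[105,0,0.1,0,0,0,0],[105,0,0,0,0,0,0]]])

```text
t: 7.83
eef_pos: [0.5494, 0.0318, 0.117]
orientation: [[-0.993, 0.115, 0.001], [0.115, 0.993, -0.003], [-0.001, -0.003, -1.0]]
ft_force: [-1.4, -8.0, 7.3]
opening: 0.586
```

Request:
play_rows(deltas=[[[105,0,0.1,0,0,0,0],[105,0,0,0,0,0,0]]])

```text
t: 8.0
eef_pos: [0.5494, 0.0319, 0.117]
orientation: [[-0.993, 0.115, 0.0], [0.115, 0.993, -0.005], [-0.001, -0.005, -1.0]]
ft_force: [1.3, -11.7, 6.9]
opening: 0.589
```

Request:
play_rows(deltas=[[[105,0,-0.2,0,0,0,0],[105,0,-0.2,0,0,0,0],[105,0,-0.1,0,0,0,0],[105,0,0,0,0,0,0],[105,0,0,-0.5,0,0,0],[105,0,0,-0.8,0,0,0],[105,0,0,-1.2,0,0,0],[105,0,0,-1.5,0,0,0],[105,0,0,-1.5,0,0,0],[105,0,0,-1.5,0,0,0],[105,0,0,-1.5,0,0,0],[105,0,0,-1.5,0,0,0]]])

```text
t: 9.0
eef_pos: [0.5474, 0.0296, 0.2159]
orientation: [[-0.993, 0.116, -0.002], [0.116, 0.993, -0.0], [0.002, -0.001, -1.0]]
ft_force: [0.8, 0.5, -0.2]
opening: 0.588
```

Request:
play_rows(deltas=[[[105,0,-1.5,-1.5,0,0,0],[105,0,-1.5,-1.5,0,0,0],[105,0,-1.5,-1.0,0,0,0],[105,0,-1.5,0,0,0,0],[105,0,0,0,0,0,0],[105,0,0,0,0,0,0],[105,0,0,0,0,0,0]]])

```text
t: 9.58
eef_pos: [0.5409, -0.0295, 0.2551]
orientation: [[-0.993, 0.116, -0.002], [0.116, 0.993, -0.0], [0.002, -0.0, -1.0]]
ft_force: [-0.6, 0.0, -0.3]
opening: 0.589
```

Run:
```python
from h import *
from plant import imaging,robot
I=imaging.camera_info("wrist")
a=imaging.read_camera("wrist");b=imaging.read_camera("scene")
np.save("w4.npy",I["pose"])
c=cv2.resize(a[110:310,230:430],None,fx=3,fy=3,interpolation=cv2.INTER_CUBIC)
ex=np.array([.9933,-.1158,0]);ey=np.array([.1158,.9933,0]);pl=np.array([.5755,.007,.13])-.0015*ey
for C,hw,hl,col in((pl,.016,.041,(0,255,0)),(pl-[0,0,.01],.016,.041,(255,255,0)),(pl-.059*ex+.038*ey+[0,0,.015],.013,.004,(0,0,255))):
    q=proj(I,[C+s*hw*ex+t*hl*ey for s,t in((-1,-1),(1,-1),(1,1),(-1,1))])
    cv2.polylines(c,[((q-[230,110]+.5)*3).astype(int)],True,col,1)
cv2.imwrite("pics/w4.png",c)
cv2.imwrite("pics/s4.png",cv2.resize(b[140:260,230:390],None,fx=4.5,fy=4.5,interpolation=cv2.INTER_CUBIC))
```

```text
(no output)
```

View pics/w4.png

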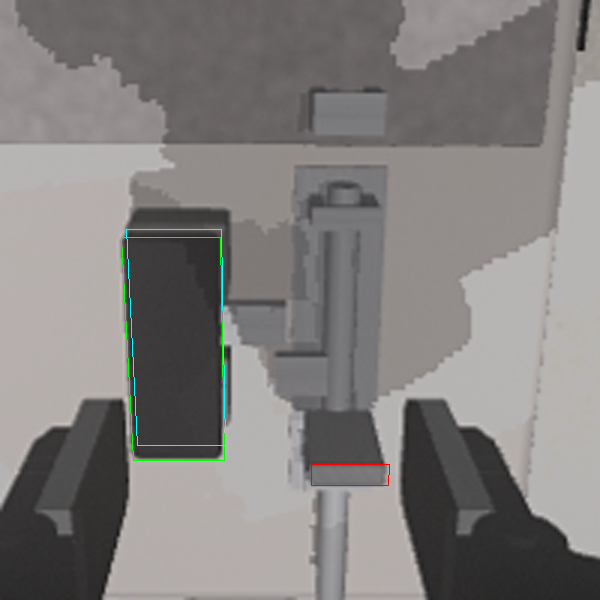

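View pics/s4.png

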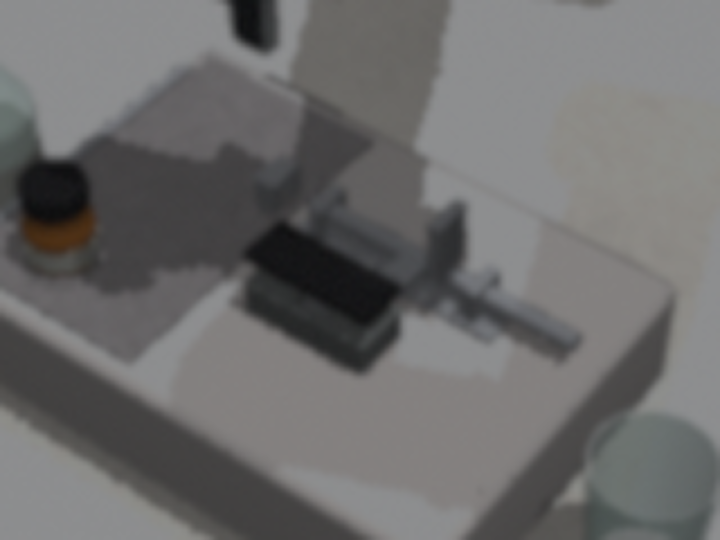

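Run:
```python
from plant import ticket,robot
print(robot.state()["ft_force"]);print(ticket.finish_job())
```

```text
[-0.03596361 -0.08687308 -0.62754921]
the job is handed in; nothing more can be done
None
```

The bolt is drawn to its stop, the catch has sprung back up, and I have handed the job in. It took about 10 s of the 32 s allowed.

- **Pressing:** I pressed the catch plate with one fingertip to about 9–10 mm. The force was about 7 N, and the depth is an estimate from the wrist camera.
- **Pushing:** Keeping the plate down, I pushed the tab with the other fingertip. The arm stopped advancing while the push force rose from about 6 N to 12 N, which I took as the stop. I then backed off about 3 mm from the tab and lifted clear.
- **Last checks:** In the final wrist picture the tab sits where a 38 mm draw predicts. The plate matches its "up" outline in the wrist view and looks the same in the scene view as before pressing.
- **Other objects:** The gripper is clear and the force reads about zero. The jar, and what shows of the bottle and beaker in the last scene picture, look unmoved; I did not measure their positions again.
- **Disagreement:** The wrist picture suggested the fingertips sat about 8 mm above the tool point. Contact force and plate depth put it nearer 3–4 mm, so I relied on force and plate depth. During the push the vertical force varied between 5.5 and 8.6 N. I corrected the height by 0.5 mm at the low reading.

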